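Open the combination padlock and present it

ROBOT

A 6-joint arm with a two-finger parallel gripper is mounted at the origin on the work surface. World frame = base frame: x ahead of the robot, y to its left, z up, the work surface at z = 0. Lengths are in m, angles in rad, forces in N, time in s.
With the tool pointing down it reaches from about 0.35 to 0.875 m from the base axis. Payload 4.2 kg.
Tool frame: the origin (TCP) lies midway between the tips of the shut fingers; the grasp point (between the pads) lies 19 mm behind it; y points along the fingers, x is the direction in which the jaws open and shut, and the axes are right-handed (so a half turn about y gives the same grasp; the last joint's range is limited). The gripper opens to 85 mm and grips with 20 to 120 N. Pads are 22 mm wide; open, the fingers measure 114 mm over their backs; the gripper's body (76 mm by 85 mm) begins 54 mm behind the grasp point. The pads swing forward as they close: fully open they stand 13 mm farther back than shut.
Start: joints at [-0.943, 0.385, 0.008, 0, -1.194, -0.259], TCP at [0.225, -0.583, 0.231] pointing down, gripper open.
Joint ranges: [-3.14, 3.14], [-1.21, 2.06], [-1.07, 1.41], [-3.16, 2.05], [-2.99, -0.16], [-3.1, 3.1]. Speed limits (rad/s): [2.79, 2.79, 3.14, 3.14, 3.14, 3.14].

INTERFACE

Orientations are given as a rotation vector (axis times angle).
In Python, from plant import * gives the robot as it stands.
- The arm moves only by the tool step_arm, never from a script. Its argument "deltas" is a list of rows, each a list of 2 entries, a list of its own where there are three numbers: the shift along the tool's x, y, z in m, then the turn about the tool's y in rad. In form: [[[x, y, z], spin], ...]. A call has 1 to 5 rows; each row shifts and turns the commanded pose from where the row before left it, along the tool's axes as they then stand; what a row does not reach is not made up. A row lasts 1/8 s, in which the tool goes at most 62.5 mm and 10.7 degrees, less where a joint would pass 70% of its speed; a pose out of reach is approached as far as the arm can. A call is refused whole if a number of a shift passes 0.0625 or a number of a turn 0.188, either way. A call with a gripper value outside its range is refused whole. "gripper" is the closure, from -1 (fully open) to 1 (shut), set as the call begins (left out, the last holds). The fingers move at their own pace and stop on an object; "squeeze" is the grip in N (left out, the last holds). Time passes only in rows, so rows that do not move let the fingers close. It gives the time, the measured TCP pose, the force and the opening at its end, in the units of the state.
- observe(): the state, without advancing time (a new reading comes with each control period).
- snapshot(name): name is "side" or "top"; returns the picture (480x640x3 uint8, blue, green, red); there is no depth.
- calibration(name): a dict with "mtx" (3x3 intrinsics, pixels), "origin" and "attitude" of the camera in the world. Camera axes: x right, y down, z forward; pixel columns grow to the right and rows downward; lengths in m; the calibration is good to about 2 mm. A picture is of the moment at which its call begins. calibration takes no time and is no camera call.
- close_job(): hands the job in, once; it reports no verdict.
The state is a dict: "time": time; "joint_pos": joint angles; "joint_velocities": joint speeds; "joint_efforts": joint torques, N m; "ee_pos": TCP position; "eef_rot": TCP orientation; "ft_force": force on the tool from outside, world axes, zero at the start; "ft_torque": the same for the moment, N m; "opening": opening from 0.0 (shut) to 1.0 (fully open).
Only numpy, scipy, OpenCV 4.12 (cv2) and the standard library are available. Lean on these libraries where they do the work, as an engineer would, in place of code of your own. Each camera call takes 0.05 s, during which the arm holds its last target.

TASK

In the bicycle-parts stockroom a brass combination padlock lies dial up in the grey lock holder. First swing the holder's red cam lever fully out to free the lock, then turn the black dial clockwise, notch by notch, until its white line stands at the red mark, pull the steel shackle fully out, and lift the open lock out of the holder. Finish while still holding the lock in the gripper, level with the dial up and the shackle still out, its underside at least 15 cm above the bench and touching nothing else; leave the other parts on the bench where they are.

Things in the scene. Friction and masses are not known exactly. Their poses are not given: they have to be found in the camera images.
- holder: Grey lock holder fixed to the bench, block 30 mm high. Origin on the bench under the dial's axis; z up, x the way the shackle points, y to the lever's side. Block spans x -45 to +40, y -80 to +95 mm. Black ribs, tops 37 mm above the bench, seat the lock with 1.5 mm play. Sliding aluminium keepers on both y sides (tops 46 mm up) hook 7 mm over the lock's foot; the lever draws both back 12 mm.
- clamp_lever (a joint): Angle of the red cam lever, rad: 0 = clamped (points to the holder's -x), 1.57 = freed, at its stop (points to the holder's +y); turns clockwise seen from above. Vertical axis at x 0, y +72 mm of the holder. Friction 0.12 N m, stays where left. Flat arm, top 56 mm above the bench, with an upright knob 65 mm from the axis.
- lever_knob (a point): On the axis of the lever's knob, 72 mm above the bench: upright red cylinder 18 mm in diameter, 45 to 85 mm above the bench. It turns with the lever (x axis: from the knob to the lever's axis).
- lock: Loose brass padlock, about 0.5 kg, flat, dial up. Origin: centre of its underside on the dial's axis, 30 mm above the bench when seated; z up, x towards the shackle. Black foot 60 (x) x 82 (y) x 8 mm, brass body 58 x 66 mm up to 24 mm, dial up to 46 mm. The red mark on top, beside the dial towards the shackle, is the opening mark; 17 black ticks are the other notches.
- dial (a joint): Anticlockwise angle, rad, seen from above, from the lock's red mark to the dial's white line; 0 = opening position. Starts at 0.6 to 1.5; turning clockwise lowers it. Clicks into notches every 0.349 rad (20 degrees), 0 being one, about 0.07 N m between; let go, it settles into the nearest. The shackle is free only within about 0.1 rad of 0, else blocked after about 2 mm.
- dial_grip (a point): On the dial's axis, 66 mm above the bench when seated. Black knurled cylinder 42 mm in diameter, 22 mm high (54 to 76 mm above the bench), white line from centre to rim on top; x axis along the white line. Can be gripped from above at any yaw and can carry the lock.
- shackle (a joint): How far the shackle is pulled out along the lock's +x, m: 0 = shut, 0.024 = fully out, at its stop (captive, does not come off). Friction about 3 N; stays where left.
- shackle_bow (a point): Middle of the shackle's bow: steel bar 10 mm thick, straight for 28 mm along the lock's y, 80 mm from the dial's axis when shut, 46 mm above the bench, nothing but the bench below. Inside the bow 46 mm are free along x up to the brass body (35 mm up to the seat's rib, which is lower than 37 mm) and 42 mm along y. x points out of the lock.
- bell: a chrome bicycle bell, a dome 54 mm across and 35 mm high; bystander
- reflector: a flat black and orange reflector bar, 62 x 18 x 9 mm; bystander
- collar: an aluminium seat collar, a ring 42 mm across and 16 mm high; bystander
- pedal: a black pedal with orange reflectors, 95 x 120 x 24 mm; bystander
- grip: a black rubber handlebar grip with a blue end ring, 130 mm long, 36 mm thick; bystander
- spanner: a steel spanner 170 mm long; bystander
- carton: a small brown carton 90 x 65 x 45 mm; bystander

How it is judged:
By the outcome, as a careful person would: the job done as asked, in the order asked, and still so for the second after the job is handed in, while the arm keeps its last pose, push and grip.
It also fails if it takes over 61 s, if anything falls off the work surface, if the arm or the gripper's body presses on something with over 40 N, if the wrist force passes 120 N, or if a joint passes its speed limit or range.

## Working session

There is one attempt and no reset: what is moved stays moved. The work goes in short steps, Python scripts to look and compute and a tool call to move; the robot and the scene stay as the last step left them, time stands still between calls to the robot, and variables do not carry over. Pictures are saved under pics/ and viewed, and the job is handed in when it is done.

Besides the shell and the picture viewer there is one more tool, called as a command line: name --argument value ..., lists and objects as JSON in quotes. step_arm: Moves the arm, as the interface text tells. Its arguments: {"type":"object","properties":{"deltas":{"type":"array"},"gripper":{"type":"number"},"squeeze":{"type":"number"}},"required":["deltas"]}

```bash
ls; mkdir -p pics; python3 - <<'E'
from plant import *
import cv2
for n in ("top","side"):
    cv2.imwrite(f"pics/{n}0.png",snapshot(n)); print(n,calibration(n))
print(observe())
E
```

```text
pics
top {'mtx': array([[435.63448638,   0.        , 318.64647317],
       [  0.        , 435.63448638, 247.25482528],
       [  0.        ,   0.        ,   1.        ]]), 'origin': array([0.42440728, 0.00425079, 0.97018762]), 'attitude': array([-2.18291062,  2.1577557 , -0.11358773])}
side {'mtx': array([[582.28755366,   0.        , 321.12070996],
       [  0.        , 582.28755366, 246.77434423],
       [  0.        ,   0.        ,   1.        ]]), 'origin': array([0.26902536, 0.89334727, 1.03394862]), 'attitude': array([-0.44545059,  2.79488597, -1.11910198])}
{'time': 0.1, 'joint_pos': array([-9.43403718e-01,  3.85484321e-01,  6.77638549e-03, -4.35819366e-04,
       -1.19400646e+00, -2.58589770e-01]), 'joint_velocities': array([-0.00072277, -0.00145698,  0.00287649,  0.00012132,  0.00043209,
        0.00088757]), 'joint_efforts': array([-2.19789981e-03, -3.93316698e+01,  1.88928330e+01,  4.19796333e+00,
       -2.56633379e-03,  2.52903298e-06]), 'ee_pos': array([ 0.22513676, -0.58248781,  0.23033348]), 'eef_rot': array([-1.00990525, -1.47586364,  1.47402948]), 'ft_force': array([ 0.14505678, -0.60245894,  0.08136845]), 'ft_torque': array([ 0.03000904, -0.00020223, -0.04480863]), 'opening': 0.9975402935578017}
```

View pics/top0.png

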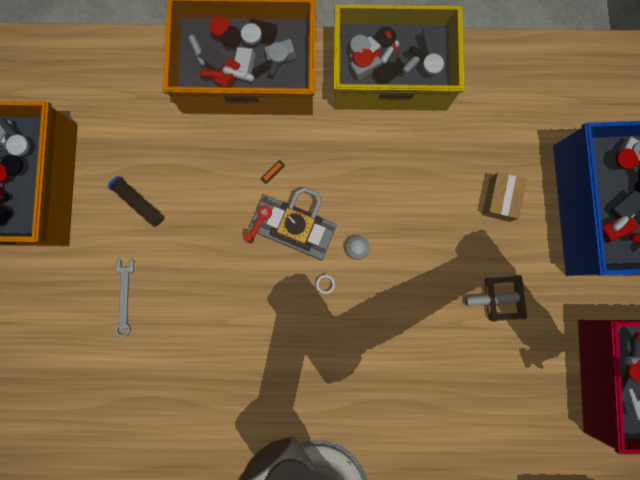

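View pics/side0.png

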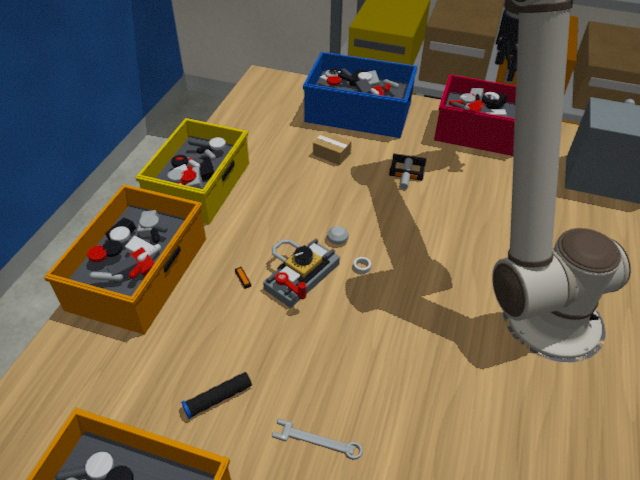

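```bash
cat > h.py <<'E'
from plant import *
import cv2, numpy as np
from scipy.spatial.transform import Rotation as R
def proj(n,p):
    c=calibration(n);Rm=R.from_rotvec(c["attitude"]).as_matrix()
    q=(np.atleast_2d(p)-c["origin"])@Rm
    return (q/q[:,2:])@c["mtx"].T[:,:2]
def back(n,uv,z):
    c=calibration(n);Rm=R.from_rotvec(c["attitude"]).as_matrix()
    d=Rm@np.linalg.solve(c["mtx"],[uv[0],uv[1],1]); o=c["origin"]
    return o+d*(z-o[2])/d[2]
def tri(uvt,uvs):
    A=[];b=[]
    M=np.zeros((3,3));v=np.zeros(3)
    for n,uv in(("top",uvt),("side",uvs)):
        c=calibration(n);Rm=R.from_rotvec(c["attitude"]).as_matrix()
        d=Rm@np.linalg.solve(c["mtx"],[uv[0],uv[1],1]);d/=np.linalg.norm(d)
        P=np.eye(3)-np.outer(d,d);M+=P;v+=P@c["origin"]
    return np.linalg.solve(M,v)
def crop(n,box,k,f):
    im=snapshot(n);x0,y0,x1,y1=box
    cv2.imwrite(f,cv2.resize(im[y0:y1,x0:x1],None,fx=k,fy=k,interpolation=cv2.INTER_CUBIC))
def st():
    o=observe();Rm=R.from_rotvec(o["eef_rot"]).as_matrix()
    print("t",round(o["time"],2),"p",o["ee_pos"].round(4),"F",o["ft_force"].round(1),"T",o["ft_torque"].round(2),"op",round(float(o["opening"]),3),"j",o["joint_pos"].round(2));print(Rm.round(3));return o,Rm
E
python3 - <<'E'
from h import *
t=cv2.imread("pics/top0.png");s=cv2.imread("pics/side0.png")
cv2.imwrite("pics/t1.png",cv2.resize(t[175:275,230:350],None,fx=6,fy=6,interpolation=cv2.INTER_CUBIC))
cv2.imwrite("pics/s1.png",cv2.resize(s[225:315,255:355],None,fx=6,fy=6,interpolation=cv2.INTER_CUBIC))
st();print(proj("top",[[.225,-.583,.231],[.225,-.583,.5]]),proj("side",[.225,-.583,.231]))
E
```

```text
t 0.1 p [ 0.2251 -0.5825  0.2303] F [ 0.1 -0.6  0.1] T [ 0.03 -0.   -0.04] op 0.998 j [-0.94  0.39  0.01 -0.   -1.19 -0.26]
[[-0.36  -0.001 -0.933]
 [ 0.933  0.002 -0.36 ]
 [ 0.002 -1.     0.   ]]
[[672.9131547  417.78677732]
 [885.05551793 492.93338004]] [[500.69303028  76.58910006]]
```

View pics/t1.png

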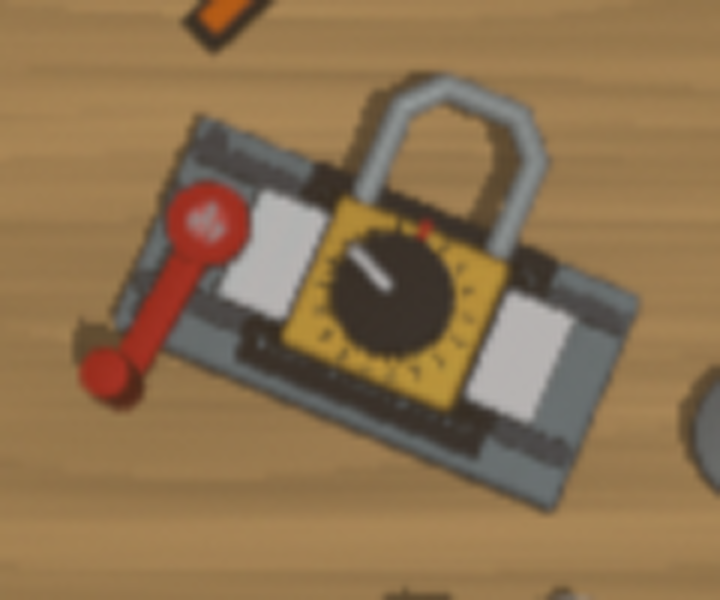

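View pics/s1.png

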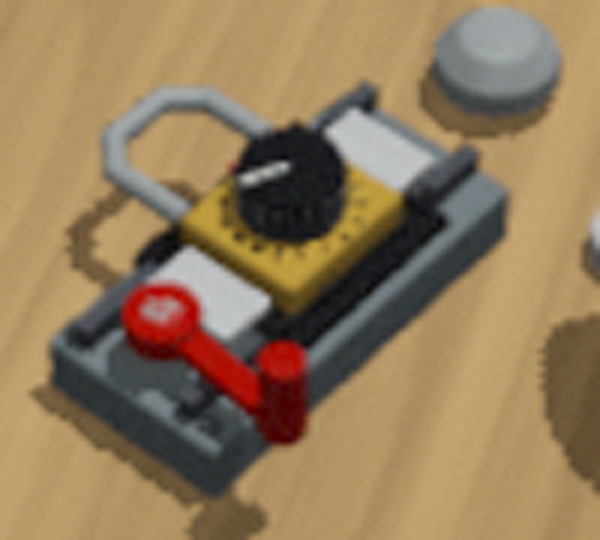

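```bash
cat > fit.py <<'E'
from h import *
from scipy.optimize import least_squares
F={"top":[((203,117),(.04,.095,.03)),((638,300),(.04,-.08,.03)),((550,510),(-.045,-.08,.03)),((392,295),(0,0,.076)),((112,372),(-.065,.072,.085)),((208,222),(0,.072,.058)),((490,98),(.08,0,.051))],
"side":[((290,162),(0,0,.076)),((282,360),(-.065,.072,.085)),((52,352),(.04,.095,.03)),((218,466),(-.045,.095,.03)),((508,190),(-.045,-.08,.03))]}
OFF={"top":(230,175),"side":(255,225)}
def P(v,m):
    c,s=np.cos(v[2]),np.sin(v[2]);m=np.asarray(m)
    return np.array([v[0]+c*m[0]-s*m[1],v[1]+s*m[0]+c*m[1],m[2]])
def res(v,f=None):
    r=[]
    for n in f or F:
        for uv,m in F[n]:
            r.append(proj(n,P(v,m))[0]-(np.array(uv)+.5)/6+.5-OFF[n])
    return np.ravel(r)
if __name__=="__main__":
  for f in (None,["top"],["side"]):
    q=least_squares(lambda v:res(v,f),[.5,0.05,-.4]);print(q.x,q.fun.reshape(-1,2).round(1).tolist())
  v=least_squares(res,[.5,0.05,-.4]).x
  for k,m in dict(knob=(-.065,.072,.072),knobend=(0,.137,.072),axis=(0,.072,.072),bow=(.08,0,.046)).items():print(k,P(v,m))
  a=back("top",np.array((392,295))/6+OFF["top"],.076);b=back("top",np.array((352,250))/6+OFF["top"],.076);c=back("top",np.array((425,230))/6+OFF["top"],.054)
  t=np.arctan2(b[1]-a[1],b[0]-a[0]);print("dial",t-v[2],a,np.linalg.norm(b-a), "mark",np.arctan2(c[1]-a[1],c[0]-a[0])-v[2])
E
python3 fit.py
```

```text
[ 0.56419971  0.05323225 -0.39036285] [[-0.4, -0.4], [0.5, -0.0], [-0.0, 0.8], [-0.5, 0.0], [1.0, 1.8], [-0.6, 0.4], [-1.5, 0.8], [-0.6, 1.0], [1.3, -1.3], [-2.1, -1.9], [-1.7, -1.3], [0.2, 0.1]]
[ 0.5651551   0.05291099 -0.40169033] [[0.1, -1.2], [0.7, 0.0], [-0.3, 0.6], [-0.4, -0.4], [1.0, 0.8], [-0.3, -0.4], [-1.0, 0.5]]
[ 0.56299131  0.05482099 -0.37537718] [[-0.3, 1.6], [2.3, -0.7], [-1.6, -0.7], [-0.8, -0.5], [0.3, 0.3]]
knob [0.53148732 0.14454983 0.072     ]
knobend [0.6163315  0.17992589 0.072     ]
axis [0.59159744 0.11981577 0.072     ]
bow [0.6381814  0.02279033 0.046     ]
dial 1.1263529128592948 [0.56341049 0.05126704 0.076     ] 0.021024166807415513 mark 0.028867676681451182
```

```bash
cat > plan.py <<'E'
import sys
from h import *
def plan(x,y,z,yaw=None,vmax=.055,smax=.18,n=None):
    o,Rm=st();p=o["ee_pos"];y0=np.arctan2(Rm[1,0],Rm[0,0])
    d=np.array([x,y,z])-p
    dy=0 if yaw is None else (yaw-y0+np.pi)%(2*np.pi)-np.pi
    N=n or int(max(np.ceil(np.linalg.norm(d)/vmax),np.ceil(abs(dy)/smax),1))
    print("yaw",y0.round(3),"dyaw",dy.round(3),"d",d.round(4),"N",N)
    a=y0
    for i in range(N):
        c,s=np.cos(a),np.sin(a);w=d/N
        # x_t=(c,s,0) y_t=(0,0,-1) z_t=x×y=(-s,c,0)
        zt=np.cross([c,s,0],[0,0,-1])
        print([[round(w@[c,s,0],4),round(-w[2],4),round(w@zt,4)],round(-dy/N,4)])
        a+=dy/N
if __name__=="__main__":
    v=[float(q) for q in sys.argv[1:]]
    plan(v[0],v[1],v[2],v[3] if len(v)>3 else None,*([v[4]] if len(v)>4 else []))
E
python3 plan.py .533 .146 .23 -1.96
python3 -c "
from fit import *
print(back('top',np.array((112,372))/6+OFF['top'],.085))"
```

```text
t 0.1 p [ 0.2251 -0.5825  0.2303] F [ 0.1 -0.6  0.1] T [ 0.03 -0.   -0.04] op 0.998 j [-0.94  0.39  0.01 -0.   -1.19 -0.26]
[[-0.36  -0.001 -0.933]
 [ 0.933  0.002 -0.36 ]
 [ 0.002 -1.     0.   ]]
yaw 1.939 dyaw 2.384 d [ 3.079e-01  7.285e-01 -3.000e-04] N 15
[[np.float64(0.0379), np.float64(0.0), np.float64(-0.0366)], np.float64(-0.1589)]
[[np.float64(0.0316), np.float64(0.0), np.float64(-0.0422)], np.float64(-0.1589)]
[[np.float64(0.0246), np.float64(0.0), np.float64(-0.0467)], np.float64(-0.1589)]
[[np.float64(0.0169), np.float64(0.0), np.float64(-0.05)], np.float64(-0.1589)]
[[np.float64(0.0087), np.float64(0.0), np.float64(-0.052)], np.float64(-0.1589)]
[[np.float64(0.0004), np.float64(0.0), np.float64(-0.0527)], np.float64(-0.1589)]
[[np.float64(-0.0079), np.float64(0.0), np.float64(-0.0521)], np.float64(-0.1589)]
[[np.float64(-0.0161), np.float64(0.0), np.float64(-0.0502)], np.float64(-0.1589)]
[[np.float64(-0.0238), np.float64(0.0), np.float64(-0.047)], np.float64(-0.1589)]
[[np.float64(-0.031), np.float64(0.0), np.float64(-0.0427)], np.float64(-0.1589)]
[[np.float64(-0.0373), np.float64(0.0), np.float64(-0.0372)], np.float64(-0.1589)]
[[np.float64(-0.0428), np.float64(0.0), np.float64(-0.0309)], np.float64(-0.1589)]
[[np.float64(-0.0471), np.float64(0.0), np.float64(-0.0237)], np.float64(-0.1589)]
[[np.float64(-0.0503), np.float64(0.0), np.float64(-0.0159)], np.float64(-0.1589)]
[[np.float64(-0.0521), np.float64(0.0), np.float64(-0.0078)], np.float64(-0.1589)]
[0.53433266 0.14582129 0.085     ]
```

step_arm --deltas '[[[0.038,0,-0.037],-0.16],[[0.032,0,-0.042],-0.16],[[0.025,0,-0.047],-0.16],[[0.017,0,-0.05],-0.16],[[0.009,0,-0.052],-0.16]]' --gripper 0.2 --squeeze 50

```text
time: 0.72
ee_pos: [0.3272, -0.3369, 0.231]
eef_rot: [-0.403, -2.004, 2.003]
ft_force: [0.1, -0.7, -0.2]
opening: 0.399
```

step_arm --deltas '[[[0,0,-0.053],-0.16],[[-0.008,0,-0.052],-0.16],[[-0.016,0,-0.05],-0.16],[[-0.024,0,-0.047],-0.16],[[-0.031,0,-0.043],-0.16]]'

```text
time: 1.35
ee_pos: [0.4284, -0.0932, 0.2312]
eef_rot: [-0.409, 2.0, -2.0]
ft_force: [1.5, 0.2, 0.4]
opening: 0.402
```

```bash
python3 plan.py .533 .146 .23 -1.96
```

```text
t 1.35 p [ 0.4284 -0.0932  0.2312] F [1.5 0.2 0.4] T [ 0.02 -0.1   0.02] op 0.402 j [ 0.16  0.06 -0.42 -0.   -1.09  0.24]
[[-0.92  -0.     0.393]
 [-0.393  0.    -0.92 ]
 [ 0.    -1.    -0.   ]]
yaw -2.738 dyaw 0.778 d [ 0.1046  0.2392 -0.0012] N 5
[[np.float64(-0.038), np.float64(0.0002), np.float64(-0.0358)], np.float64(-0.1556)]
[[np.float64(-0.0431), np.float64(0.0002), np.float64(-0.0295)], np.float64(-0.1556)]
[[np.float64(-0.0472), np.float64(0.0002), np.float64(-0.0224)], np.float64(-0.1556)]
[[np.float64(-0.0501), np.float64(0.0002), np.float64(-0.0148)], np.float64(-0.1556)]
[[np.float64(-0.0518), np.float64(0.0002), np.float64(-0.0069)], np.float64(-0.1556)]
```

step_arm --deltas '[[[-0.038,0,-0.036],-0.156],[[-0.043,0,-0.03],-0.156],[[-0.047,0,-0.022],-0.156],[[-0.05,0,-0.015],-0.156],[[-0.052,0,-0.007],-0.156]]'

```text
time: 1.98
ee_pos: [0.5337, 0.1459, 0.231]
eef_rot: [-1.001, 1.489, -1.489]
ft_force: [0.1, -0.2, 1.0]
opening: 0.4
```

step_arm --deltas '[[[0,0.04,0],0],[[0,0.04,0],0],[[0,0.03,0],0],[[0,0.02,0],0],[[0,0,0],0]]'

```text
time: 2.6
ee_pos: [0.5323, 0.1436, 0.0994]
eef_rot: [-1.002, 1.494, -1.493]
ft_force: [-0.6, 0.2, 0.7]
opening: 0.396
```

```bash
python3 - <<'E'
from h import *
st()
crop("top",(200,160,340,265),5.5,"pics/t2.png");crop("side",(240,200,360,300),6,"pics/s2.png")
E
```

```text
t 2.6 p [0.5323 0.1436 0.0994] F [-0.6  0.2  0.7] T [ 0.01 -0.05 -0.07] op 0.396 j [ 0.56  0.4  -0.34 -0.   -0.83  0.62]
[[-0.383 -0.004  0.924]
 [-0.924 -0.002 -0.383]
 [ 0.004 -1.    -0.003]]
```

View pics/t2.png

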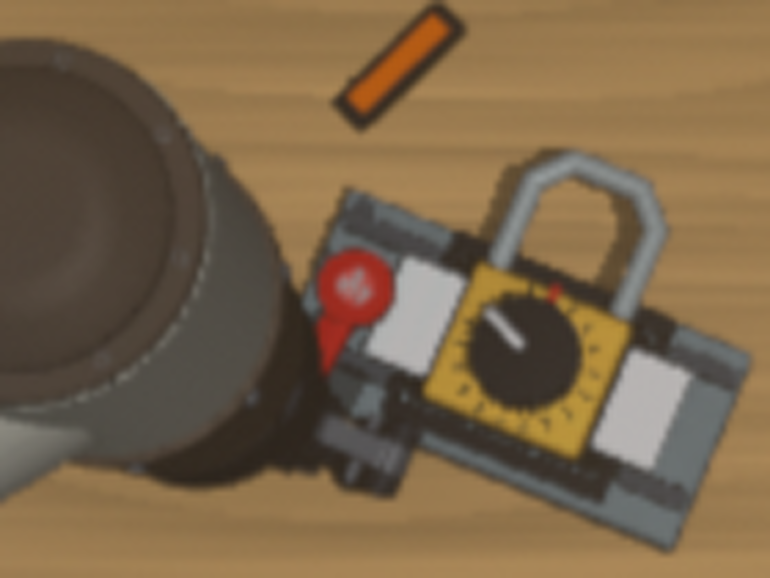

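View pics/s2.png

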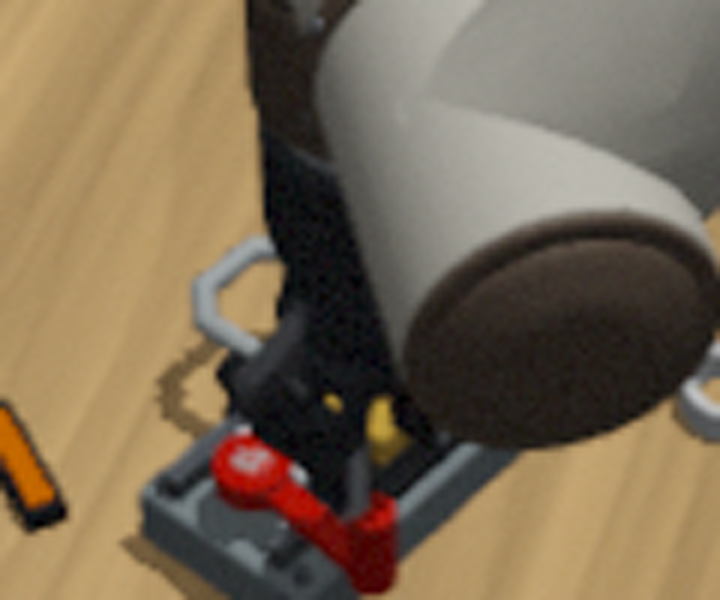

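```bash
python3 - <<'E'
from h import *
o,Rm=st();p=o["ee_pos"]
for k in(-.017,0,.017):
    q=p+Rm@[k,-.005,0]
    print(k,q,(proj("side",q)-[240,200])*6,(proj("top",q)-[200,160])*5.5)
print((proj("side",[.5335,.1455,.085])-[240,200])*6)
E
```

```text
t 2.7 p [0.534  0.1444 0.1017] F [0.6 0.4 0.3] T [-0.01 -0.03  0.01] op 0.399 j [ 0.56  0.39 -0.34  0.   -0.84  0.62]
[[-0.383  0.001  0.924]
 [-0.924 -0.    -0.383]
 [-0.    -1.     0.001]]
-0.017 [0.54047163 0.16009375 0.10675209] [[337.89518129 485.42145404]] [[219.4662708  398.77823344]]
0 [0.53396843 0.1443868  0.10674857] [[370.45724927 457.27674625]] [[262.21393025 417.04674858]]
0.017 [0.52746522 0.12867985 0.10674505] [[402.53793784 429.54811407]] [[305.02307374 435.34153936]]
[[371.10246264 499.99131438]]
```

step_arm --deltas '[[[0,0.01,0],0],[[0,0.007,0],0],[[0,0.005,0],0],[[0,0,0],0]]'

```text
time: 3.2
ee_pos: [0.5333, 0.1441, 0.0789]
eef_rot: [-0.998, 1.493, -1.493]
ft_force: [0.6, -0.7, 0.8]
opening: 0.399
```

```bash
python3 - <<'E'
from h import *
st()
crop("side",(240,200,360,300),6,"pics/s3.png")
E
```

```text
t 3.2 p [0.5333 0.1441 0.0789] F [ 0.6 -0.7  0.8] T [0.05 0.06 0.01] op 0.399 j [ 0.56  0.42 -0.37 -0.   -0.78  0.62]
[[-0.383 -0.001  0.924]
 [-0.924 -0.    -0.383]
 [ 0.001 -1.    -0.001]]
```

View pics/s3.png

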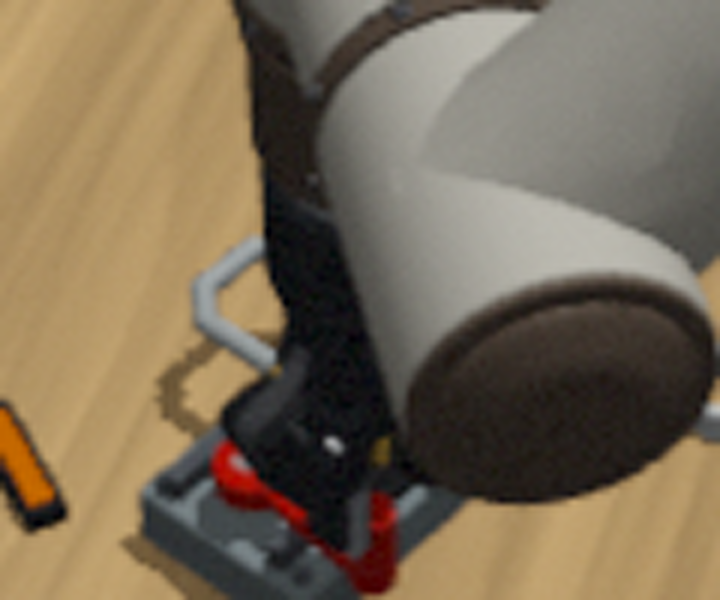

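step_arm --deltas '[[[0,0.008,0],0],[[0,0.006,0],0],[[0,0,0],0]]'

```text
time: 3.62
ee_pos: [0.5331, 0.144, 0.0646]
eef_rot: [-0.999, 1.493, -1.493]
ft_force: [0.2, -0.2, 0.8]
opening: 0.397
```

step_arm --deltas '[[[0,0,0],0],[[0,0,0],0],[[0,0,0],0],[[0,0,0],0]]' --gripper 1 --squeeze 25

```text
time: 4.12
ee_pos: [0.5339, 0.1447, 0.0655]
eef_rot: [-0.996, 1.492, -1.492]
ft_force: [-0.5, 3.4, -0.0]
opening: 0.197
```

step_arm --deltas '[[[-0.0102,0,0.0008],0.157],[[-0.0102,0,0.0008],0.157],[[-0.0102,0,0.0008],0.157]]'

```text
time: 4.5
ee_pos: [0.5517, 0.1682, 0.0655]
eef_rot: [-0.666, 1.813, -1.816]
ft_force: [2.3, -3.4, -1.2]
opening: 0.197
```

```bash
python3 - <<'E'
from h import *
st()
E
```

```text
t 4.5 p [0.5517 0.1682 0.0655] F [ 2.3 -3.4 -1.2] T [-0.96 -0.73  0.16] op 0.197 j [ 0.58  0.47 -0.32  0.   -0.78  0.12]
[[-0.763 -0.     0.646]
 [-0.646 -0.002 -0.763]
 [ 0.001 -1.     0.001]]
```

step_arm --deltas '[[[-0.0102,0,0.0008],0.157],[[-0.0102,0,0.0008],0.157],[[-0.0102,0,0.0008],0.157],[[-0.0102,0,0.0008],0.157]]'

```text
time: 5.0
ee_pos: [0.5885, 0.1825, 0.0654]
eef_rot: [-0.084, 2.181, -2.188]
ft_force: [-0.4, -3.5, 1.6]
opening: 0.2
```

step_arm --deltas '[[[-0.0102,0,0.0008],0.157],[[-0.0102,0,0.0008],0.157],[[-0.0102,0,0.0008],0.157],[[0,0,0],0]]'

```text
time: 5.5
ee_pos: [0.6159, 0.1775, 0.0653]
eef_rot: [-0.393, -1.997, 2.008]
ft_force: [-6.7, -0.8, 5.3]
opening: 0.196
```

step_arm --deltas '[[[-0.002,0,0],0.02],[[0,0,0],0]]'

```text
time: 5.75
ee_pos: [0.616, 0.1774, 0.0653]
eef_rot: [-0.407, -1.985, 1.997]
ft_force: [-10.9, 1.5, 8.3]
opening: 0.199
```

step_arm --deltas '[[[-0.002,0,0],0.02],[[0,0,0],0]]'

```text
time: 6.0
ee_pos: [0.6159, 0.1771, 0.0652]
eef_rot: [-0.422, -1.97, 1.984]
ft_force: [-16.4, 5.2, 10.2]
opening: 0.199
```

step_arm --deltas '[[[0,0,0],0],[[0,0,0],0],[[0,0,0],0]]' --gripper 0.2

```text
time: 6.38
ee_pos: [0.6227, 0.1776, 0.0652]
eef_rot: [-0.435, -1.982, 1.983]
ft_force: [0.5, -0.1, -0.3]
opening: 0.397
```

step_arm --deltas '[[[0,-0.02,0],0],[[0,-0.03,0],0],[[0,-0.04,0],0],[[0,-0.06,0],0],[[0,-0.02,0],0]]'

```text
time: 7.0
ee_pos: [0.6244, 0.1782, 0.2403]
eef_rot: [-0.443, -1.989, 1.981]
ft_force: [0.0, 0.6, -0.1]
opening: 0.4
```

```bash
python3 plan.py .46 -.09 .235 -2.50
```

```text
t 7.0 p [0.6244 0.1782 0.2403] F [ 0.   0.6 -0.1] T [-0.   -0.05 -0.02] op 0.4 j [ 0.53  0.42  0.08  0.   -1.23 -0.96]
[[-0.908  0.008 -0.419]
 [ 0.419  0.003 -0.908]
 [-0.006 -1.    -0.006]]
yaw 2.709 dyaw 1.074 d [-0.1644 -0.2682 -0.0053] N 6
[[np.float64(0.0062), np.float64(0.0009), np.float64(0.0521)], np.float64(-0.1789)]
[[np.float64(0.0153), np.float64(0.0009), np.float64(0.0501)], np.float64(-0.1789)]
[[np.float64(0.024), np.float64(0.0009), np.float64(0.0466)], np.float64(-0.1789)]
[[np.float64(0.0319), np.float64(0.0009), np.float64(0.0416)], np.float64(-0.1789)]
[[np.float64(0.0388), np.float64(0.0009), np.float64(0.0352)], np.float64(-0.1789)]
[[np.float64(0.0445), np.float64(0.0009), np.float64(0.0278)], np.float64(-0.1789)]
```

step_arm --deltas '[[[0.006,0,0.052],-0.179],[[0.015,0,0.05],-0.179],[[0.024,0,0.047],-0.179],[[0.032,0,0.042],-0.179],[[0.039,0,0.035],-0.179]]' --gripper -0.6

```text
time: 7.62
ee_pos: [0.4847, -0.0477, 0.2354]
eef_rot: [-0.468, 1.96, -1.961]
ft_force: [0.9, -1.1, 0.3]
opening: 0.801
```

step_arm --deltas '[[[0.045,0,0.028],-0.179],[[0.045,0,0.03],0],[[0.045,0,0.03],0],[[0,0,0],0]]'

```text
time: 8.12
ee_pos: [0.4203, -0.1959, 0.2354]
eef_rot: [-0.612, 1.856, -1.857]
ft_force: [0.4, 0.8, -0.4]
opening: 0.8
```

```bash
python3 - <<'E'
from h import *
st()
crop("top",(220,165,350,270),6,"pics/t4.png");crop("side",(245,215,365,315),6,"pics/s4.png")
E
```

```text
t 8.12 p [ 0.4203 -0.1959  0.2354] F [ 0.4  0.8 -0.4] T [0.07 0.01 0.03] op 0.8 j [-0.08  0.1  -0.36  0.   -1.11  0.72]
[[-0.804 -0.     0.594]
 [-0.594 -0.    -0.804]
 [ 0.    -1.     0.   ]]
```

View pics/t4.png

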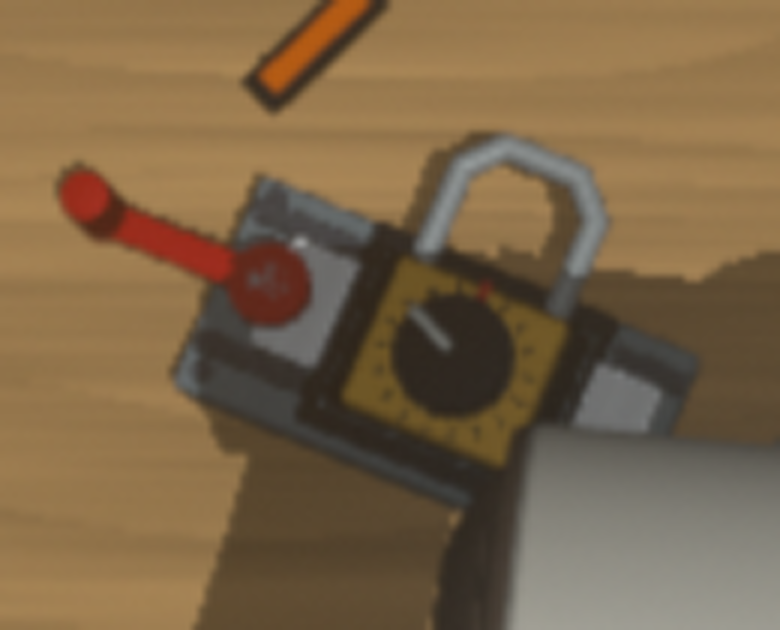

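View pics/s4.png

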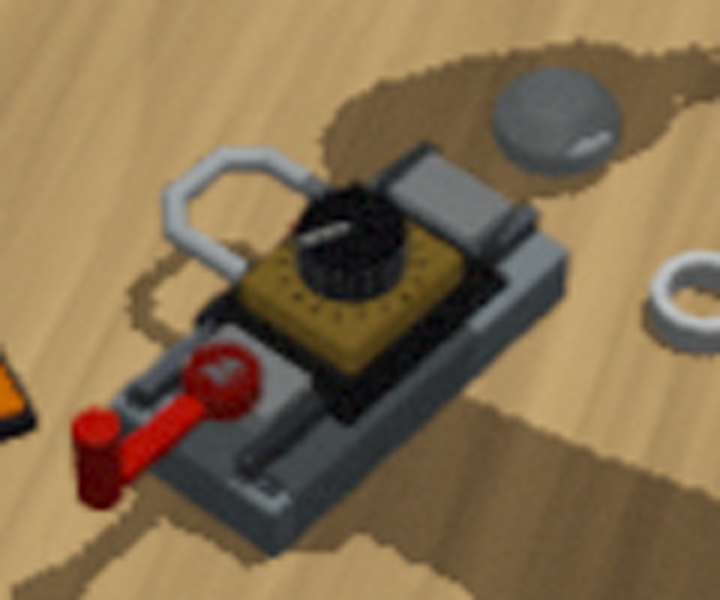

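```bash
python3 - <<'E'
from h import *
B=lambda u,v,z:back("top",(np.array((u,v))+.5)/6-.5+[220,165],z)
c=B(453,355,.076);t=B(411,308,.076);m=B(485,291,.054);k=B(85,195,.085);a=B(270,284,.06)
s=back("side",(np.array((352,225))+.5)/6-.5+[245,215],.076);ks=back("side",(np.array((97,428))+.5)/6-.5+[245,215],.085)
an=lambda p,q:np.arctan2(q[1]-p[1],q[0]-p[0])
print(c,s,"yaw mark",an(c,m),"line",an(c,t),"lever yaw",an(a,k)-np.pi/2,k,ks,a)
E
python3 plan.py .564 .0525 .235 -2.50
```

```text
[0.56427775 0.05180024 0.076     ] [0.56279096 0.051066   0.076     ] yaw mark -0.35372760767621086 line 0.7385933551016989 lever yaw -0.39703502562534876 [0.61702585 0.17891936 0.085     ] [0.61325348 0.1797278  0.085     ] [0.59132705 0.11762997 0.06      ]
t 8.22 p [ 0.4216 -0.1938  0.2353] F [-0.6 -0.9 -0.8] T [ 0.04 -0.    0.01] op 0.802 j [-0.08  0.1  -0.36 -0.   -1.1   0.72]
[[-0.802  0.     0.597]
 [-0.597 -0.    -0.802]
 [-0.    -1.     0.   ]]
yaw -2.502 dyaw 0.002 d [ 0.1424  0.2463 -0.0003] N 6
[[np.float64(-0.0436), np.float64(0.0001), np.float64(-0.0188)], np.float64(-0.0003)]
[[np.float64(-0.0436), np.float64(0.0001), np.float64(-0.0187)], np.float64(-0.0003)]
[[np.float64(-0.0436), np.float64(0.0001), np.float64(-0.0187)], np.float64(-0.0003)]
[[np.float64(-0.0436), np.float64(0.0001), np.float64(-0.0187)], np.float64(-0.0003)]
[[np.float64(-0.0436), np.float64(0.0001), np.float64(-0.0187)], np.float64(-0.0003)]
[[np.float64(-0.0436), np.float64(0.0001), np.float64(-0.0187)], np.float64(-0.0003)]
```

step_arm --deltas '[[[-0.044,0,-0.019],0],[[-0.044,0,-0.019],0],[[-0.044,0,-0.019],0],[[-0.044,0,-0.019],0],[[-0.044,0.03,-0.019],0]]' --gripper -0.9

```text
time: 8.85
ee_pos: [0.5437, 0.0181, 0.2074]
eef_rot: [-0.611, 1.848, -1.849]
ft_force: [0.4, 0.3, 0.8]
opening: 0.949
```

step_arm --deltas '[[[-0.0415,0.05,-0.0185],0],[[0,0.05,0],0],[[0,0,0],0]]'

```text
time: 9.22
ee_pos: [0.5588, 0.0521, 0.1051]
eef_rot: [-0.629, 1.855, -1.855]
ft_force: [0.7, 0.3, 0.7]
opening: 0.951
```

```bash
python3 plan.py .5638 .052 .051 -2.50
python3 - <<'E'
from h import *
crop("side",(245,195,365,295),6,"pics/s5.png")
E
```

```text
t 9.22 p [0.5588 0.0521 0.1051] F [0.7 0.3 0.7] T [ 0.   -0.04  0.02] op 0.951 j [ 0.38  0.41 -0.31 -0.   -0.87  0.26]
[[-0.8   -0.01   0.601]
 [-0.601 -0.003 -0.8  ]
 [ 0.01  -1.    -0.003]]
yaw -2.497 dyaw -0.003 d [ 0.005  -0.0001 -0.0541] N 1
[[np.float64(-0.0039), np.float64(0.0541), np.float64(0.0031)], np.float64(0.0026)]
```

View pics/s5.png

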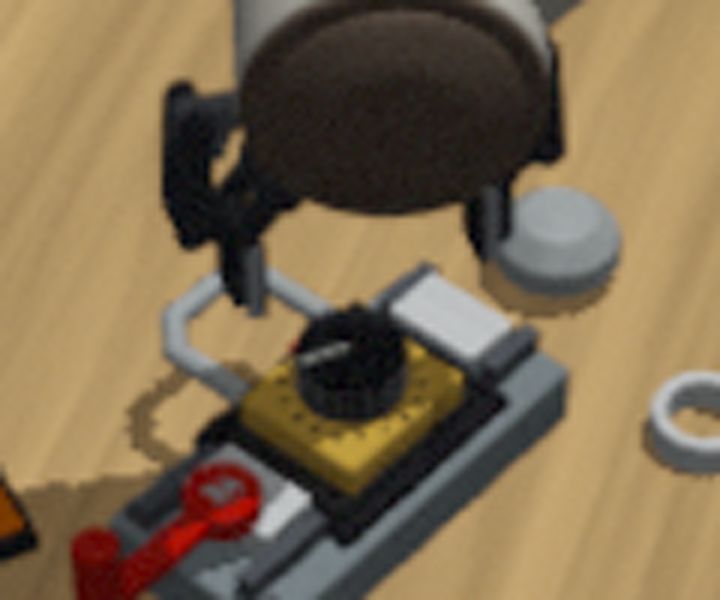

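step_arm --deltas '[[[0,0.02,0],0],[[0,0.015,0],0],[[0,0.01,0],0],[[0,0,0],0],[[0,0,0],0]]'

```text
time: 9.9
ee_pos: [0.5622, 0.0514, 0.0648]
eef_rot: [-0.615, 1.852, -1.852]
ft_force: [0.2, -0.2, -0.1]
opening: 0.944
```

```bash
python3 plan.py .5638 .052 .051 -2.50
python3 - <<'E'
from h import *
crop("side",(245,195,365,295),6,"pics/s6.png")
E
```

```text
t 9.9 p [0.5622 0.0514 0.0648] F [ 0.2 -0.2 -0.1] T [ 0.01 -0.01 -0.02] op 0.944 j [ 0.38  0.46 -0.35  0.   -0.76  0.26]
[[-0.801  0.001  0.599]
 [-0.599  0.    -0.801]
 [-0.001 -1.     0.001]]
yaw -2.499 dyaw -0.001 d [ 0.0016  0.0006 -0.0138] N 1
[[np.float64(-0.0017), np.float64(0.0138), np.float64(0.0005)], np.float64(0.0005)]
```

View pics/s6.png

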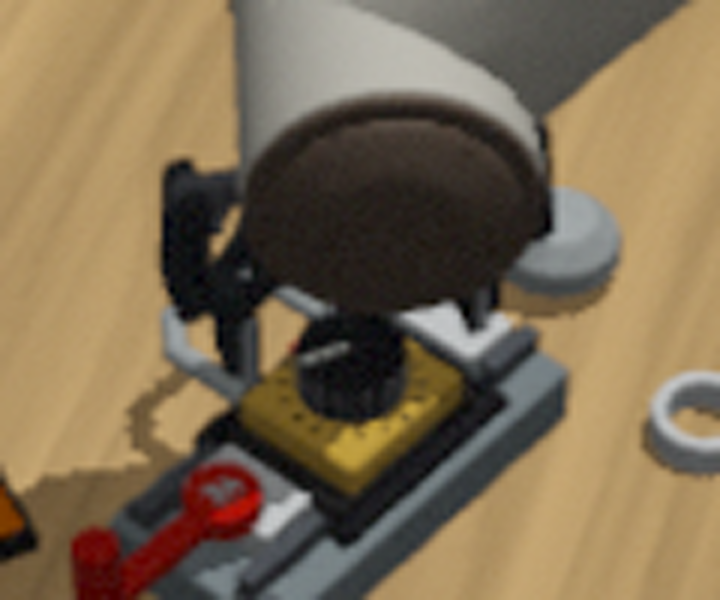

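step_arm --deltas '[[[-0.001,0.008,0],0],[[0,0.004,0],0],[[0,0,0],0]]'

```text
time: 10.32
ee_pos: [0.5621, 0.0518, 0.0514]
eef_rot: [-0.617, 1.853, -1.853]
ft_force: [-0.5, 0.8, -0.5]
opening: 0.947
```

step_arm --deltas '[[[0,0,0],0],[[0,0,0],0],[[0,0,0],0],[[0,0,0],0],[[0,0,0],0]]' --gripper 1 --squeeze 40

```text
time: 10.95
ee_pos: [0.5634, 0.0523, 0.0528]
eef_rot: [-0.614, 1.852, -1.852]
ft_force: [1.3, 1.0, 3.2]
opening: 0.479
```

```bash
python3 -c "
from h import *
st()"
```

```text
t 10.95 p [0.5634 0.0523 0.0528] F [1.3 1.  3.2] T [ 0.36 -0.49 -0.07] op 0.479 j [ 0.38  0.48 -0.36  0.   -0.73  0.26]
[[-0.801  0.002  0.599]
 [-0.599  0.001 -0.801]
 [-0.002 -1.     0.001]]
```

step_arm --deltas '[[[0,0,0],0.1175],[[0,0,0],0.1175],[[0,0,0],0.114],[[0,0,0],0],[[0,0,0],0]]'

```text
time: 11.58
ee_pos: [0.5636, 0.0524, 0.0528]
eef_rot: [-0.303, 2.062, -2.061]
ft_force: [3.6, 2.0, 5.0]
opening: 0.478
```

```bash
python3 -c "
from h import *
st()"
```

```text
t 11.57 p [0.5636 0.0524 0.0528] F [3.6 2.  5. ] T [ 0.65 -0.86 -0.05] op 0.478 j [ 0.38  0.48 -0.36  0.   -0.73 -0.08]
[[-0.957  0.003  0.291]
 [-0.291  0.001 -0.957]
 [-0.003 -1.     0.   ]]
```

step_arm --deltas '[[[0,0,0],0.1175],[[0,0,0],0.1175],[[0,0,0],0.114],[[0,0,0],0],[[0,0,0],0]]'

```text
time: 12.2
ee_pos: [0.5637, 0.0524, 0.0527]
eef_rot: [-0.062, -2.197, 2.195]
ft_force: [4.7, 2.0, 4.5]
opening: 0.474
```

step_arm --deltas '[[[0,0,0],0.1175],[[0,0,0],0.1175],[[0,0,0],0.114],[[0,0,0],0],[[0,0,0],0]]'

```text
time: 12.82
ee_pos: [0.5637, 0.0522, 0.0527]
eef_rot: [-0.411, -2.002, 2.0]
ft_force: [5.4, 1.3, 4.4]
opening: 0.475
```

```bash
python3 -c "
from h import *
st()"
```

```text
t 12.82 p [0.5637 0.0522 0.0527] F [5.4 1.3 4.4] T [ 0.45 -1.44 -0.03] op 0.475 j [ 0.38  0.48 -0.36  0.   -0.73 -0.78]
[[-0.92   0.003 -0.392]
 [ 0.392  0.001 -0.92 ]
 [-0.002 -1.    -0.002]]
```

step_arm --deltas '[[[0,0,0],0],[[0,0,0],0],[[0,-0.01,0],0],[[0,-0.03,0],0],[[0,-0.05,0],0]]' --gripper -0.8

```text
time: 13.45
ee_pos: [0.5606, 0.0513, 0.1415]
eef_rot: [-0.405, -1.994, 2.0]
ft_force: [0.8, -0.1, 0.5]
opening: 0.901
```

step_arm --deltas '[[[0.0,-0.05,0.03],0],[[0.02,-0.04,0.055],0],[[0.02,0,0.055],0],[[0.0,0,0.06],0],[[0.0,0,0.05],0]]'

```text
time: 14.08
ee_pos: [0.4299, -0.1584, 0.2281]
eef_rot: [-0.41, -1.999, 1.999]
ft_force: [0.9, -0.5, 0.0]
opening: 0.901
```

```bash
python3 - <<'E'
from h import *
st()
crop("top",(220,165,350,270),6,"pics/t7.png");crop("side",(245,215,365,315),6,"pics/s7.png")
E
```

```text
t 14.07 p [ 0.4299 -0.1584  0.2281] F [ 0.9 -0.5  0. ] T [-0.05 -0.1  -0.02] op 0.901 j [ 0.    0.1  -0.39 -0.   -1.08 -0.41]
[[-0.919  0.    -0.394]
 [ 0.394  0.    -0.919]
 [-0.    -1.    -0.   ]]
```

View pics/t7.png

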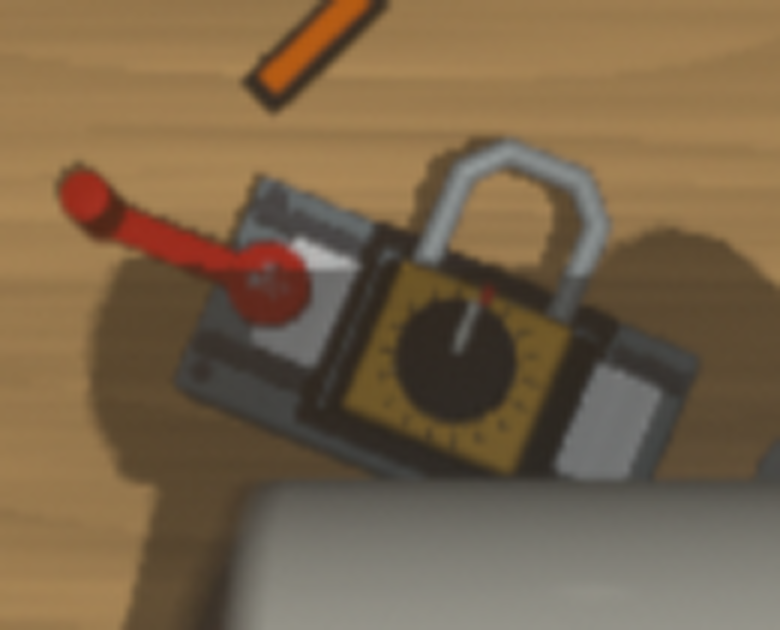

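View pics/s7.png

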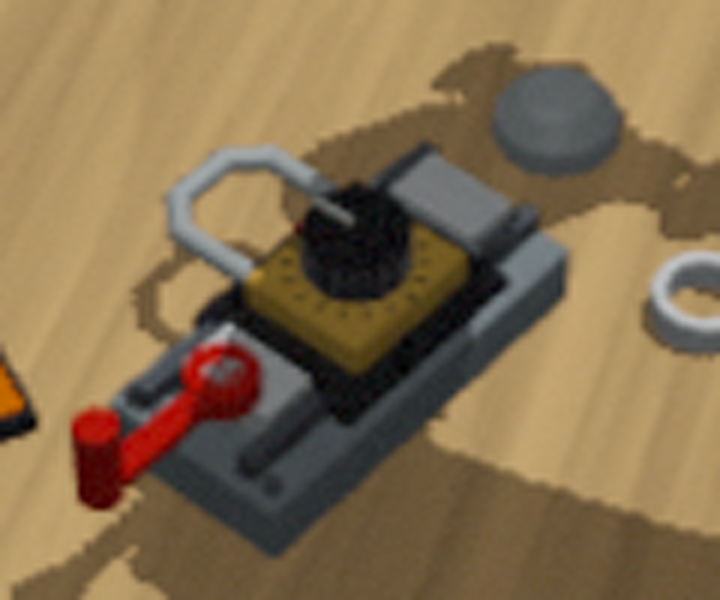

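```bash
python3 - <<'E'
from h import *
B=lambda u,v,z:back("top",(np.array((u,v))+.5)/6-.5+[220,165],z)
c=B(456,360,.076);t=B(479,306,.076);m=B(487,293,.054);b=B(548,163,.05)
an=lambda p,q:np.arctan2(q[1]-p[1],q[0]-p[0])
print(c,"mark",an(c,m),"line",an(c,t),"bow",b,np.linalg.norm((b-c)[:2]),an(c,b))
y=-.393
for q in (c,np.array([.5637,.0522])):print(q[:2]+.08*np.array([np.cos(y),np.sin(y)]))
E
python3 plan.py .637 .0215 .23 2.749
```

```text
[0.56254339 0.05073394 0.076     ] mark -0.33046453867684156 line -0.382732491759977 bow [0.63832323 0.02030788 0.05      ] 0.08165983862654998 -0.3818039993899836
[0.63644454 0.02009702]
[0.63760115 0.02156309]
t 14.18 p [ 0.429  -0.1598  0.2277] F [0.3 0.5 0.8] T [ 0.02 -0.   -0.01] op 0.897 j [-0.    0.1  -0.39 -0.   -1.09 -0.41]
[[-0.917 -0.001 -0.399]
 [ 0.399  0.    -0.917]
 [ 0.001 -1.     0.   ]]
yaw 2.732 dyaw 0.017 d [0.208  0.1813 0.0023] N 6
[[np.float64(-0.0197), np.float64(-0.0004), np.float64(-0.0415)], np.float64(-0.0029)]
[[np.float64(-0.0199), np.float64(-0.0004), np.float64(-0.0415)], np.float64(-0.0029)]
[[np.float64(-0.02), np.float64(-0.0004), np.float64(-0.0414)], np.float64(-0.0029)]
[[np.float64(-0.0201), np.float64(-0.0004), np.float64(-0.0414)], np.float64(-0.0029)]
[[np.float64(-0.0202), np.float64(-0.0004), np.float64(-0.0413)], np.float64(-0.0029)]
[[np.float64(-0.0204), np.float64(-0.0004), np.float64(-0.0412)], np.float64(-0.0029)]
```

step_arm --deltas '[[[-0.02,0,-0.0415],-0.003],[[-0.02,0,-0.0415],-0.003],[[-0.02,0,-0.0415],-0.003],[[-0.02,0,-0.0415],-0.003],[[-0.02,0,-0.0415],-0.003]]' --gripper 0.3

```text
time: 14.8
ee_pos: [0.6053, -0.003, 0.2275]
eef_rot: [-0.395, -2.008, 2.008]
ft_force: [0.6, -0.4, 0.1]
opening: 0.348
```

step_arm --deltas '[[[-0.02,0.03,-0.0415],-0.003],[[0,0.06,0],0],[[0,0.04,0],0],[[0,0.02,0],0],[[0,0,0],0]]'

```text
time: 15.42
ee_pos: [0.6374, 0.0263, 0.0753]
eef_rot: [-0.388, -2.006, 2.01]
ft_force: [0.3, -0.9, 0.3]
opening: 0.351
```

```bash
python3 plan.py .6375 .021 .032 2.749
python3 - <<'E'
from h import *
crop("side",(225,205,345,305),6,"pics/s8.png");crop("top",(240,150,370,255),6,"pics/t8.png")
E
```

```text
t 15.43 p [0.6374 0.0263 0.0753] F [ 0.3 -0.9  0.3] T [-0.03 -0.01 -0.03] op 0.351 j [ 0.29  0.55 -0.14 -0.   -0.88 -0.68]
[[-0.926 -0.005 -0.377]
 [ 0.377 -0.001 -0.926]
 [ 0.004 -1.     0.003]]
yaw 2.755 dyaw -0.006 d [ 0.0001 -0.0053 -0.0433] N 1
[[np.float64(-0.0021), np.float64(0.0433), np.float64(0.0049)], np.float64(0.0061)]
```

View pics/s8.png

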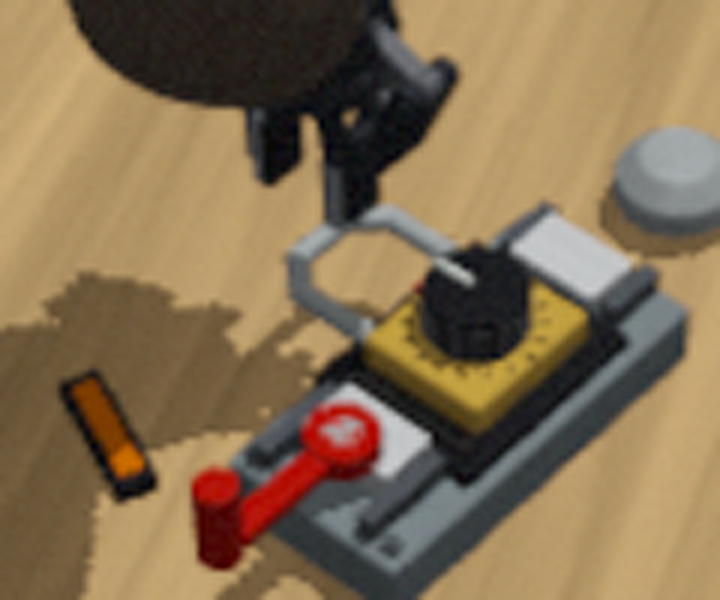

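View pics/t8.png

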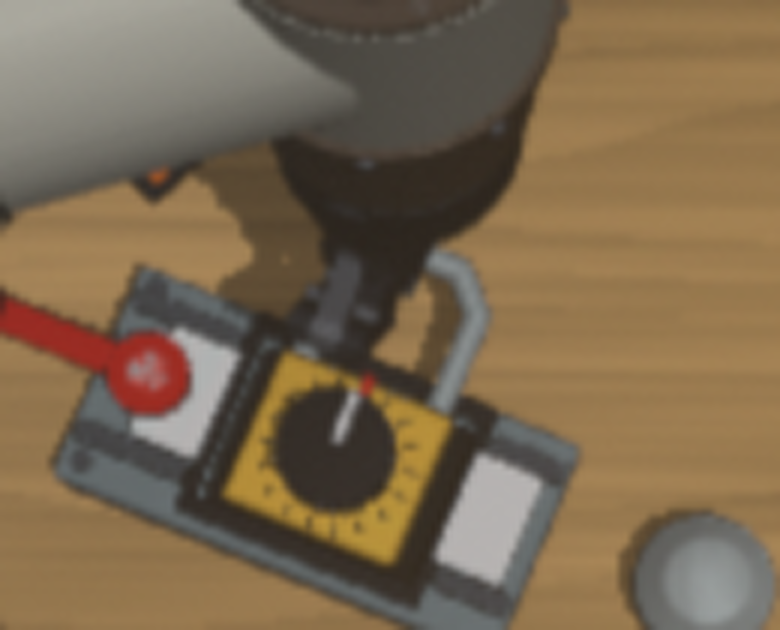

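step_arm --deltas '[[[-0.002,0,0.005],0],[[0,0.015,0],0],[[0,0.01,0],0],[[0,0,0],0]]'

```text
time: 16.02
ee_pos: [0.6379, 0.0204, 0.0507]
eef_rot: [-0.391, -2.007, 2.009]
ft_force: [-0.8, 0.2, 0.6]
opening: 0.349
```

```bash
python3 plan.py .6375 .021 .032 2.749
python3 - <<'E'
from h import *
crop("side",(225,205,345,305),6,"pics/s9.png")
E
```

```text
t 16.02 p [0.6379 0.0204 0.0507] F [-0.8  0.2  0.6] T [ 0.01 -0.06  0.01] op 0.349 j [ 0.28  0.58 -0.17 -0.   -0.83 -0.67]
[[-0.926 -0.003 -0.378]
 [ 0.378 -0.001 -0.926]
 [ 0.003 -1.     0.002]]
yaw 2.754 dyaw -0.005 d [-0.0004  0.0006 -0.0187] N 1
[[np.float64(0.0006), np.float64(0.0187), np.float64(-0.0004)], np.float64(0.0053)]
```

View pics/s9.png

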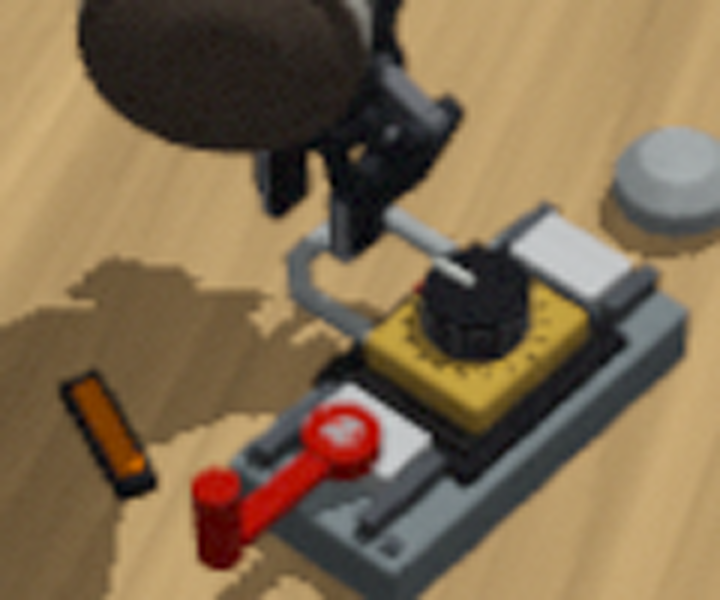

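Inner finger (tip at ~(350,255)) is inside the bow, the other outside. Going down and gripping.

step_arm --deltas '[[[0,0.008,0],0],[[0,0.006,0],0],[[0,0.003,0],0],[[0,0,0],0]]'

```text
time: 16.58
ee_pos: [0.6387, 0.0207, 0.035]
eef_rot: [-0.393, -2.009, 2.009]
ft_force: [0.7, 0.4, -1.4]
opening: 0.349
```

step_arm --deltas '[[[0,0,0],0],[[0,0,0],0],[[0,0,0],0],[[0,0,0],0]]' --gripper 1 --squeeze 30

```text
time: 17.08
ee_pos: [0.6387, 0.0207, 0.0355]
eef_rot: [-0.394, -2.009, 2.009]
ft_force: [-2.5, 1.0, 1.1]
opening: 0.102
```

```bash
python3 -c "
from h import *
st()"
```

```text
t 17.07 p [0.6387 0.0207 0.0355] F [-2.5  1.   1.1] T [0.13 0.51 0.02] op 0.102 j [ 0.29  0.6  -0.18 -0.   -0.8  -0.67]
[[-0.926 -0.    -0.377]
 [ 0.377  0.    -0.926]
 [ 0.    -1.     0.   ]]
```

step_arm --deltas '[[[-0.004,0,0],0],[[-0.004,0,0],0],[[-0.004,0,0],0],[[0,0,0],0]]'

```text
time: 17.58
ee_pos: [0.6505, 0.0159, 0.0352]
eef_rot: [-0.394, -2.009, 2.01]
ft_force: [-1.6, -0.0, 1.5]
opening: 0.101
```

step_arm --deltas '[[[-0.004,0,0],0],[[-0.004,0,0],0],[[-0.003,0,0],0],[[0,0,0],0]]'

```text
time: 18.08
ee_pos: [0.6606, 0.0118, 0.0353]
eef_rot: [-0.394, -2.01, 2.01]
ft_force: [-1.9, -0.1, 0.6]
opening: 0.102
```

step_arm --deltas '[[[-0.002,0,0],0],[[0,0,0],0]]'

```text
time: 18.32
ee_pos: [0.6622, 0.0112, 0.0353]
eef_rot: [-0.394, -2.009, 2.009]
ft_force: [-1.8, 1.0, 1.0]
opening: 0.102
```

step_arm --deltas '[[[-0.0015,0,0],0],[[0,0,0],0]]'

```text
time: 18.58
ee_pos: [0.6623, 0.011, 0.0349]
eef_rot: [-0.391, -2.008, 2.008]
ft_force: [-4.9, 2.7, 1.4]
opening: 0.098
```

step_arm --deltas '[[[-0.0015,0,0],0],[[0,0,0],0]]'

```text
time: 18.82
ee_pos: [0.6624, 0.0109, 0.0343]
eef_rot: [-0.388, -2.006, 2.007]
ft_force: [-6.6, 3.9, 1.7]
opening: 0.104
```

step_arm --deltas '[[[-0.0015,0,0],0],[[0,0,0],0]]'

```text
time: 19.08
ee_pos: [0.6625, 0.0108, 0.0337]
eef_rot: [-0.385, -2.005, 2.006]
ft_force: [-9.3, 6.0, 1.3]
opening: 0.097
```

step_arm --deltas '[[[0.004,0,0],0],[[0,0,0],0]]'

```text
time: 19.32
ee_pos: [0.6623, 0.0112, 0.0354]
eef_rot: [-0.393, -2.009, 2.009]
ft_force: [-2.9, 0.7, 2.1]
opening: 0.1
```

step_arm --deltas '[[[0,0,0],0],[[0,0,0],0],[[0,-0.01,0],0],[[0,-0.04,0],0],[[0,-0.06,0],0]]' --gripper 0.3

```text
time: 19.95
ee_pos: [0.6617, 0.0108, 0.1453]
eef_rot: [-0.39, -2.006, 2.01]
ft_force: [0.4, 1.0, 0.5]
opening: 0.345
```

```bash
python3 plan.py .564 .052 .17 2.749
python3 - <<'E'
from h import *
crop("side",(225,205,345,305),6,"pics/s10.png");crop("top",(220,150,350,255),6,"pics/t10.png")
E
```

```text
t 19.95 p [0.6617 0.0108 0.1453] F [0.4 1.  0.5] T [-0.04 -0.2  -0.01] op 0.345 j [ 0.26  0.51 -0.01  0.   -1.05 -0.65]
[[-0.926 -0.003 -0.378]
 [ 0.378 -0.001 -0.926]
 [ 0.003 -1.     0.002]]
yaw 2.754 dyaw -0.005 d [-0.0977  0.0412  0.0247] N 2
[[np.float64(0.053), np.float64(-0.0124), np.float64(-0.0006)], np.float64(0.0027)]
[[np.float64(0.053), np.float64(-0.0124), np.float64(-0.0005)], np.float64(0.0027)]
```

View pics/s10.png

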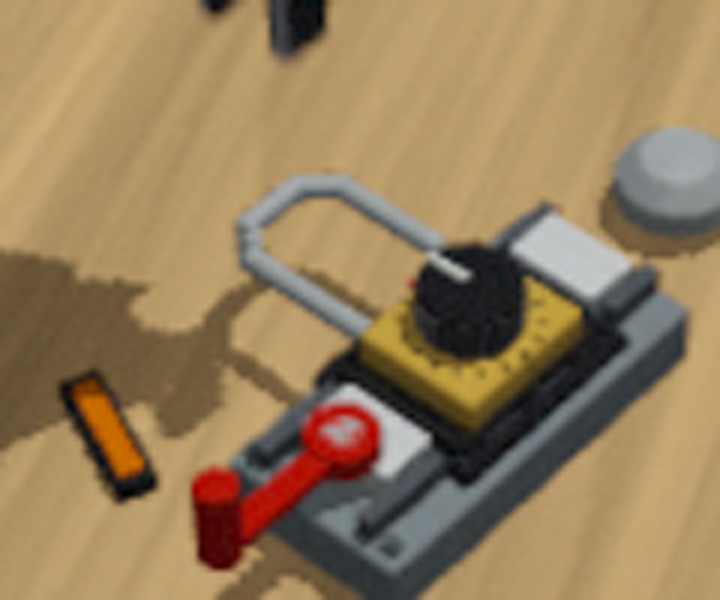

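View pics/t10.png

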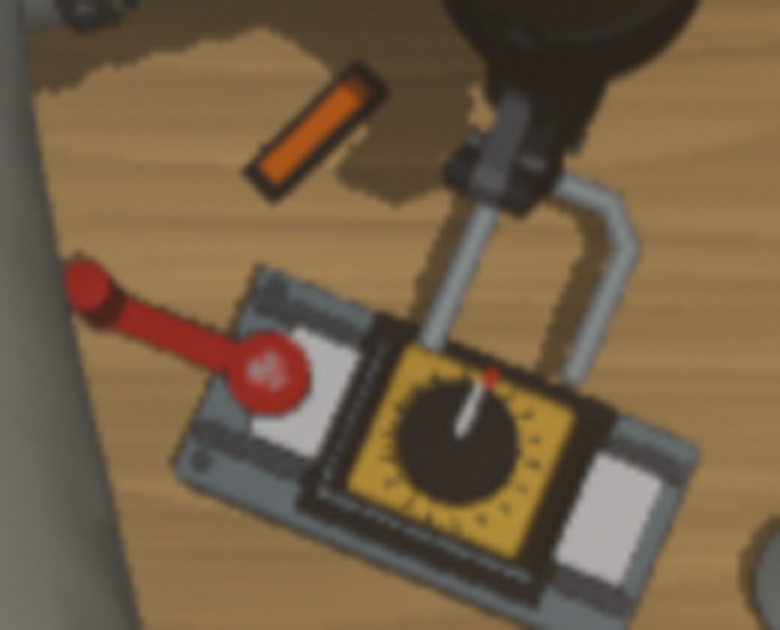

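step_arm --deltas '[[[0.052,-0.015,0],0],[[0.053,-0.01,0],0],[[0,0,0],0]]' --gripper -0.9

```text
time: 20.42
ee_pos: [0.5634, 0.0516, 0.1726]
eef_rot: [-0.394, -2.013, 2.01]
ft_force: [0.6, -0.1, 0.9]
opening: 0.948
```

step_arm --deltas '[[[0,0.04,0],0],[[0,0.035,0],0],[[0,0.015,0],0],[[0,0.01,0],0],[[0,0,0],0]]'

```text
time: 21.05
ee_pos: [0.5658, 0.0507, 0.0704]
eef_rot: [-0.394, -2.009, 2.01]
ft_force: [0.1, -0.1, -0.0]
opening: 0.954
```

```bash
python3 plan.py .565 .0518 .05 2.749
python3 - <<'E'
from h import *
crop("side",(225,185,345,285),6,"pics/s11.png")
E
```

```text
t 21.05 p [0.5658 0.0507 0.0704] F [ 0.1 -0.1 -0. ] T [-0.06  0.    0.02] op 0.954 j [ 0.37  0.46 -0.34  0.   -0.78 -0.76]
[[-0.926  0.    -0.377]
 [ 0.377 -0.    -0.926]
 [-0.    -1.    -0.   ]]
yaw 2.755 dyaw -0.006 d [-0.0008  0.0011 -0.0204] N 1
[[np.float64(0.0012), np.float64(0.0204), np.float64(-0.0007)], np.float64(0.0056)]
```

View pics/s11.png

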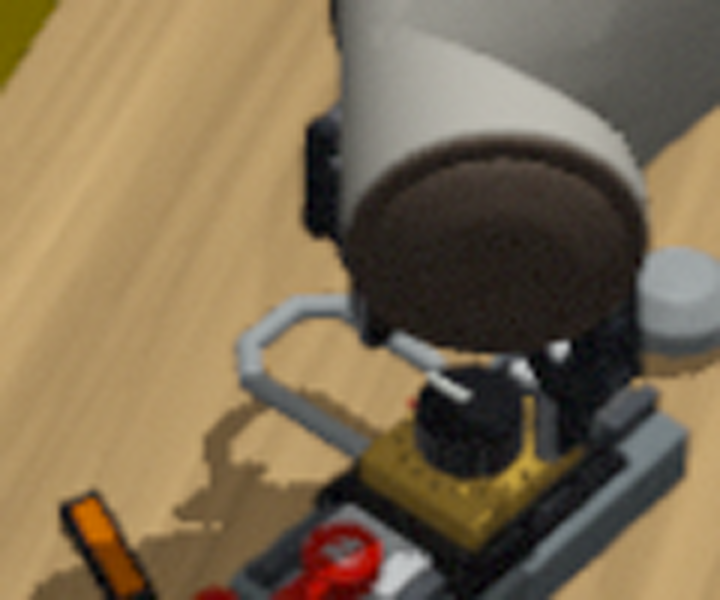

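step_arm --deltas '[[[0.001,0.01,0],0],[[0,0.006,0],0],[[0,0.003,0],0],[[0,0,0],0]]'

```text
time: 21.6
ee_pos: [0.5643, 0.0511, 0.0511]
eef_rot: [-0.393, -2.009, 2.01]
ft_force: [-0.1, -0.4, 0.5]
opening: 0.952
```

step_arm --deltas '[[[0,0,0],0],[[0,0,0],0],[[0,0,0],0],[[0,0,0],0],[[0,0,0],0]]' --gripper 1 --squeeze 80

```text
time: 22.22
ee_pos: [0.5656, 0.0512, 0.0529]
eef_rot: [-0.396, -2.012, 2.01]
ft_force: [0.3, -0.8, 5.2]
opening: 0.466
```

step_arm --deltas '[[[0,-0.004,0],0],[[0,-0.008,0],0],[[0,-0.008,0],0],[[0,0,0],0]]'

```text
time: 22.72
ee_pos: [0.5644, 0.051, 0.0719]
eef_rot: [-0.394, -2.01, 2.009]
ft_force: [0.3, -0.4, -5.8]
opening: 0.465
```

```bash
python3 - <<'E'
from h import *
st()
crop("side",(225,185,345,285),6,"pics/s12.png")
E
```

```text
t 22.73 p [0.5644 0.051  0.0719] F [ 0.3 -0.4 -5.8] T [ 0.07  0.07 -0.03] op 0.465 j [ 0.38  0.45 -0.34  0.   -0.78 -0.76]
[[-0.926  0.001 -0.377]
 [ 0.377  0.    -0.926]
 [-0.    -1.    -0.   ]]
```

View pics/s12.png

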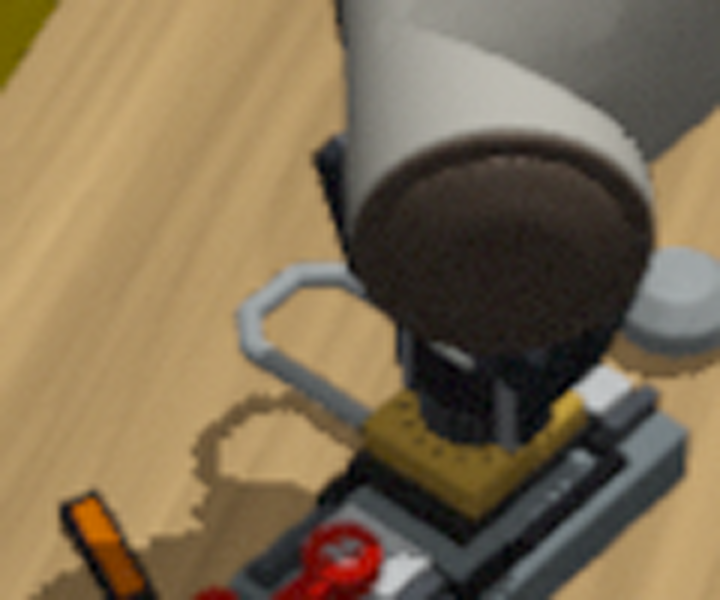

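step_arm --deltas '[[[0,-0.015,0],0],[[0,-0.025,0],0],[[0,-0.03,0],0],[[0,-0.03,0],0],[[0,-0.03,0],0]]'

```text
time: 23.4
ee_pos: [0.5639, 0.0509, 0.203]
eef_rot: [-0.394, -2.009, 2.009]
ft_force: [0.6, -0.5, -6.3]
opening: 0.467
```

step_arm --deltas '[[[0,-0.025,0],0],[[0,-0.015,0],0],[[0,0,0],0],[[0,0,0],0],[[0,0,0],0]]'

```text
time: 24.02
ee_pos: [0.5637, 0.051, 0.2399]
eef_rot: [-0.391, -2.007, 2.009]
ft_force: [0.2, -0.0, -5.0]
opening: 0.464
```

```bash
python3 - <<'E'
from h import *
st()
crop("side",(205,100,365,220),5,"pics/s13.png");crop("top",(220,150,350,255),6,"pics/t13.png")
E
```

```text
t 24.02 p [0.5637 0.051  0.2399] F [ 0.2 -0.  -5. ] T [0.04 0.05 0.03] op 0.464 j [ 0.38  0.28 -0.12 -0.   -1.17 -0.76]
[[-0.926 -0.003 -0.378]
 [ 0.378 -0.001 -0.926]
 [ 0.002 -1.     0.002]]
```

View pics/s13.png

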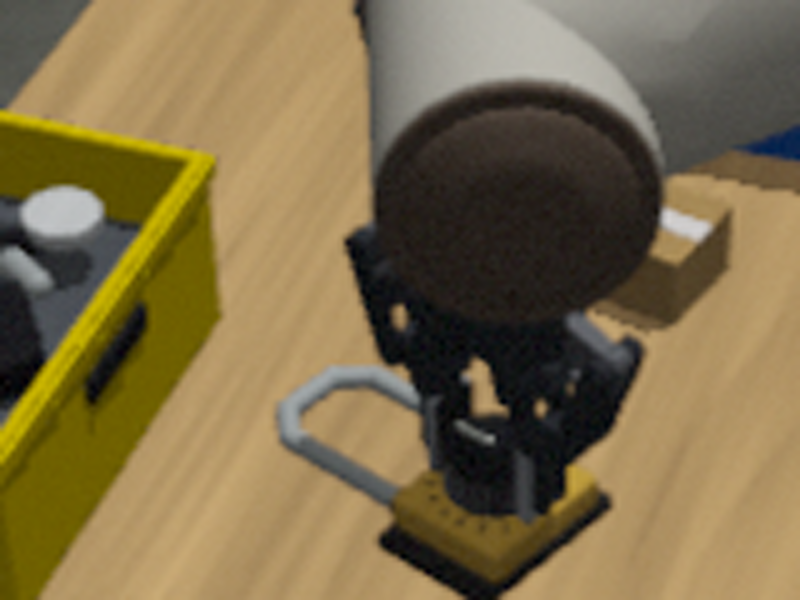

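View pics/t13.png

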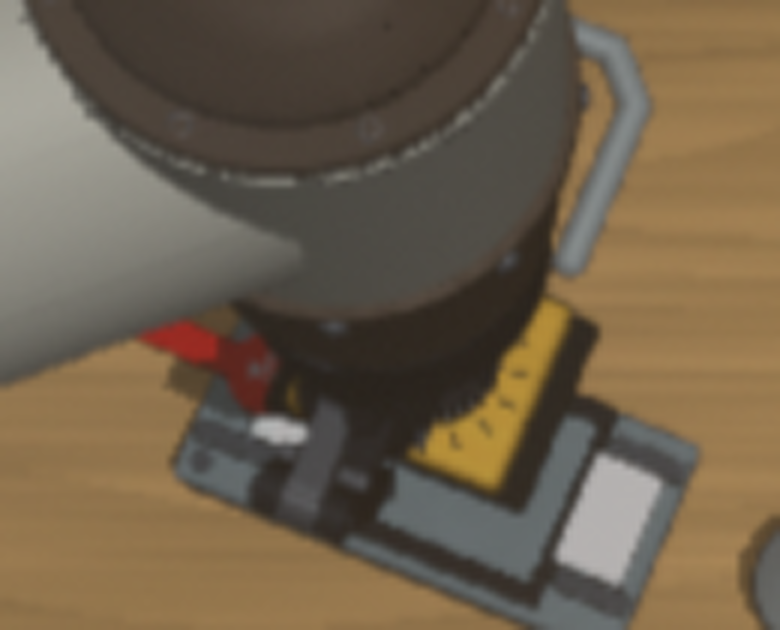

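```bash
python3 - <<'E'
from h import *
o,Rm=st();p=o["ee_pos"];y=-.39;z0=p[2]-.023
for m in [(.104,0,.016),(-.03,.041,.008),(-.03,-.041,.008),(.03,.041,.008),(.029,-.033,.024)]:
    q=[p[0]+np.cos(y)*m[0]-np.sin(y)*m[1],p[1]+np.sin(y)*m[0]+np.cos(y)*m[1],z0+m[2]]
    print(m,np.round(q,3),((proj("side",q)-[205,100])*5).round(),((proj("top",q)-[220,150])*6).round())
E
```

```text
t 24.12 p [0.564  0.051  0.2404] F [-0.4  0.5 -6.2] T [0.   0.01 0.06] op 0.46 j [ 0.38  0.28 -0.12 -0.   -1.17 -0.76]
[[-0.926 -0.002 -0.377]
 [ 0.377 -0.001 -0.926]
 [ 0.001 -1.     0.001]]
(0.104, 0, 0.016) [0.66  0.011 0.233] [[303. 391.]] [[568.  32.]]
(-0.03, 0.041, 0.008) [0.552 0.1   0.225] [[475. 598.]] [[255. 403.]]
(-0.03, -0.041, 0.008) [0.521 0.025 0.225] [[606. 495.]] [[517. 513.]]
(0.03, 0.041, 0.008) [0.607 0.078 0.225] [[365. 531.]] [[338. 215.]]
(0.029, -0.033, 0.024) [0.578 0.009 0.241] [[486. 414.]] [[571. 305.]]
```

```bash
python3 - <<'E'
from h import *
cv2.imwrite("pics/t14.png",snapshot("top"));cv2.imwrite("pics/s14.png",snapshot("side"))
st();print(close_job())
E
```

```text
t 24.23 p [0.5642 0.0511 0.2408] F [ 0.6 -0.4 -5.6] T [ 0.03  0.04 -0.01] op 0.467 j [ 0.38  0.28 -0.12 -0.   -1.17 -0.76]
[[-0.926 -0.001 -0.377]
 [ 0.377 -0.    -0.926]
 [ 0.001 -1.     0.001]]
the job is handed in; nothing more can be done
None
```

View pics/s14.png

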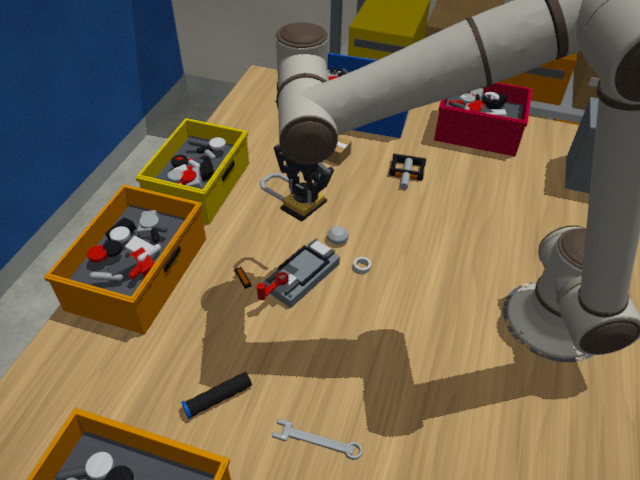

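The job is done and handed in at 24.2 s. I swung the cam lever out to its stop, turned the dial clockwise three notches to the red mark, and pulled the shackle out until it stopped. I then lifted the lock out of the holder by the dial, and the gripper still holds it.

**Last checks that passed:**
- **Height:** the TCP is at z = 0.241 m, which puts the lock's underside about 0.22 m above the bench.
- **Load:** the vertical force is about 5.6 N, which is the lock's weight, and sideways forces are under 1 N. Nothing else seems to be touching it.
- **Shackle:** it came out about 25 mm before the pull force rose. That is the 24 mm stroke plus the lock's play in the seat.
- **Level:** the shackle bow and the near foot corner appear in the side picture within about 1 px of where a level lock with the shackle out would put them.
- **Other parts:** the last side picture shows the lever still out and the bystander parts where they were.

**Disagreement:** the other foot corner I compared, partly in shade, was about 3–4 px off. I put this down to poor visibility and did not check it further.

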